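Take a cast bracket out of its sloping mould and put it on the balance

TASK

Swing the red keeper right round, off the orange casting and towards the high edge of the mould, and leave it there. Then draw the casting straight out of the sloping mould cavity, square to the mould face, and set it down gently, base down, in the middle of the square balance pan and let go. Do not disturb the bottle, the beaker or the marker.

Things in the scene. Friction and masses are not known exactly. Their poses are not given: they have to be found in the camera images.
- cavity (a point): Centre of the cavity's mouth, in the face of a fixed aluminium mould (100 mm up the slope, 160 mm across) sloping at 30 degrees, low side towards the robot. Axes: x up the slope, y level across it (left seen from the low side), z straight out of the cavity, square to the face. Cavity 64 mm (x) by 94 mm (y), 12 mm deep, walls square to the face. 85 mm above the worktop.
- casting_web (a point): Where to grip the loose orange casting: middle of its upright web, which is 12 mm thick (x), 56 mm long (y) and stands 38 mm above the plate. The point is 25 mm above the plate's top, 13 mm below the web's top, 39 mm above the casting's underside. z points up along the web. In the mould its axes lie along those of cavity, so the web runs level across the slope.
- casting: The orange resin casting, about 0.15 kg: a plate 60 mm (x) by 90 mm (y) by 14 mm with the web in its middle. Origin: centre of its underside, axes as casting_web. It starts seated in the cavity with about 2 mm play each side, underside on the cavity floor, the plate 2 mm proud of the face.
- keeper (a joint): Angle (rad) of the red keeper bar, which pivots on the mould face about an axis square to it. 0: its toe lies 1 mm over the casting's plate. Grows as the post swings towards the high edge (anticlockwise seen onto the face), stops at 1.65; from about 1.2 the casting is free. Starts between 0 and 0.2, stays where left, takes about 2 N at the post to move.
- keeper_post (a point): Middle of the black finger post on the keeper's outer end: 14 mm diameter, square to the mould face, 40 mm tall above the 6 mm thick bar. The point is 22 mm above the bar's top, 18 mm below the post's top. It circles the pivot at 42 mm: at joint value 0 it lies from the pivot in the -y direction of cavity, at 1.57 in its +x direction (up the slope).
- keeper_pivot (a point): Point on the keeper's pivot axis, level with keeper_post along that axis: 64 mm from cavity in its -y direction and 31 mm out from the face. The pivot's boss ends 17 mm below it.
- pan (a point): Centre of the top of the balance's flat square steel pan, 130 mm by 130 mm, 54 mm above the worktop.
- balance: Fixed laboratory balance: white box 170 mm (x) by 150 mm (y), 38 mm high, black display on the side towards the robot, the pan raised above it. Origin: centre of its underside; the pan's centre is 16 mm from it in +x.
- bottle: Small amber bottle standing on the worktop, 44 mm diameter, 95 mm tall, origin at its underside. To be left alone.
- beaker: Glass beaker standing on the worktop, 71 mm diameter, 88 mm tall, origin at its underside. To be left alone.
- marker: Felt marker lying on the worktop, 140 mm long (y) and 13 mm thick, origin at its underside. To be left alone.

How it is judged:
On the way, in this order (a step that is already met when the one before it is completed fails the run):
1. the keeper is swung off the casting (past 1.2 rad) while the casting is still in the cavity (value of joint keeper above 1.2 rad and distance between casting and cavity below 0.018 m), for 0.1 s.
2. the casting is drawn straight out: its underside 10 to 40 mm outside the mouth of the cavity and within 12 mm of the cavity's axis (z of casting in the frame of cavity between 0.01 and 0.04 m and x of casting in the frame of cavity between -0.012 and 0.012 m and y of casting in the frame of cavity between -0.012 and 0.012 m), for 0.03 s.
At the end, for the whole second after the job is handed in: The keeper stands open (past 1.2 rad) and the casting lies at rest, released, flat on its base (within 0.08 rad) on the balance pan, its centre within 25 mm of the pan's centre (value of joint keeper above 1.2 rad and horizontal distance between casting and pan below 0.025 m and z of casting in the frame of pan between -0.004 and 0.004 m and angle between casting's own z axis and vertical below 0.08 rad and linear speed of casting below 0.02 m/s); the robot touches nothing.
It fails at once if the casting is dropped or slammed: it moves faster than 0.35 m/s within 30 mm above the balance pan (linear speed of casting above 0.35 m/s and horizontal distance between casting and pan below 0.06 m and z of casting in the frame of pan below 0.03 m).
It fails at once if the bottle, beaker or marker is moved more than 30 mm (distance of any of bottle, beaker, marker from where it was at the start of the episode above 0.03 m).
It also fails if it takes over 46 s, if anything falls off the work surface, if the arm or the gripper's body presses on something with over 40 N, if the wrist force passes 120 N, or if a joint passes its speed limit or range.

ROBOT

A 7-joint arm with a two-finger parallel gripper is mounted at the origin on a cart in front of the work surface, level with it; the furniture and walls round the work are solid. World frame = base frame: x ahead of the robot, y to its left, z up, the work surface at z = 0. Lengths are in m, angles in rad, forces in N, time in s.
With the tool pointing down it reaches from about 0.4 to 0.9 m from the base axis. Payload 5.5 kg.
Tool frame: the origin (TCP) lies at the very end of the fingers, on their centre line; the grasp point (between the pads) lies 19 mm behind it; z points along the fingers, y is the line along which they close (so a half turn about z gives the same grasp; the last joint's range is limited). The gripper opens to 92 mm and grips with 3 to 60 N. Pads are 19 mm wide; open, the fingers measure 130 mm over their backs; the gripper's body (75 mm by 190 mm) begins 47 mm behind the grasp point.
Start: joints at [1.544, 0.501, -0.427, 1.55, 0.221, 1.138, -0.21], TCP at [0.186, -0.623, 0.227] pointing down, gripper open.
Joint ranges: [-2.88, 2.88], [-0.31, 2.03], [-1.54, 1.56], [0.2, 2.42], [-1.41, 4.55], [0.19, 2.02], [-2.57, 2.57]. Speed limits (rad/s): [2.57, 2.57, 3.14, 3.14, 3.14, 3.14, 3.14].

INTERFACE

Orientations are given as a unit quaternion [x, y, z, w].
In Python, from bench import ctrl, optics, search_frame, spot_point gives the robot as it stands.
- The arm moves only by the tool drive_tool, never from a script. Its argument "plan" is a list of rows, each an object with "jaw": the gripper command: -1 is shut, 1 is fully open, values between are in proportion; "offset": the shift along the tool's x, y, z in units of 40 cm (1.0 is 40 cm), a list of three; "turn": the turn, a rotation vector about the tool's x, y, z in units of 180 degrees (1.0 is 180 degrees), a list of three. In form: [{"jaw": jaw, "offset": [dx, dy, dz], "turn": [ax, ay, az]}, ...]. A call has 1 to 5 rows; each row is the pose to reach, as a shift and turn from the pose commanded when the call began, along the tool's axes at that moment, turning the shorter way round; what a row does not reach only later rows make up. A row lasts 1/8 s, in which the tool goes at most 62.5 mm and 10.7 degrees, less where a joint would pass 70% of its speed; a pose out of reach is approached as far as the arm can. A call with a number of a shift or a turn outside -1 to 1 is refused whole. A call with a gripper value outside its range is refused whole. The fingers move at their own pace and stop on an object; "newtons" is the grip in N (left out, the last holds). Time passes only in rows, so rows that repeat a pose let the fingers close. It gives the time, the measured TCP pose, the force, the opening and the grip force at its end, in the units of the state.
- ctrl.observe(): the state, without advancing time (a new reading comes with each control period).
- optics.get_image(name): name is "scene" or "top" or "wrist"; returns a dict with "color" (480x640x3 uint8, red, green, blue), "fx", "fy", "cx", "cy" (pixels), "dist_coeffs" ([k1, k2, p1, p2, k3] as OpenCV has them; the pictures are not rectified), "origin" and "rotation" of the camera in the world. Camera axes: x right, y down, z forward; pixel columns grow to the right and rows downward; lengths in m; the calibration is good to about 2 mm. A picture is of the moment at which its call begins. There is no depth.
- ctrl.sign_off(): hands the job in; it is judged then, once.
Trained networks look in the newest picture that a camera, given by its name, has taken for a name from the list of things; names that differ only in an ending like _2 or _b are one class to them, and where a whole thing is asked for, a point or a joint stands for the part that bears it (a point fixed in the world has none). Each returns a list of dicts, best first, with "conf" (0 to 1); they miss things now and then, are a little off and sometimes report something else, mostly with a low value. They report only what shows in the picture. A call takes as long as a camera call.
- search_frame(camera, name): "xyz" ([x, y, z] in m, in the coordinates of the camera as it stood for that picture, good to about 4 mm: the middle of the surface that is visible of it).
- spot_point(camera, name): "xyz" ([x, y, z] in m, in the coordinates of the camera as it stood for that picture, good to about 4 mm: a listed point, or the origin of a listed thing).
The state is a dict: "clock": time; "joint_pos": joint angles; "qd": joint speeds; "joint_efforts": joint torques, N m; "tool_pos": TCP position; "tcp_rot": TCP orientation; "ft_force": force on the tool from outside, world axes, zero at the start; "moment": the same for the moment, N m; "width": opening from 0.0 (shut) to 1.0 (fully open); "grasp_force": force on a finger pad.
Only numpy, scipy, OpenCV 4.12 (cv2) and the standard library are available. Lean on these libraries where they do the work, as an engineer would, in place of code of your own. Each camera call takes 0.05 s, during which the arm holds its last target. There are 200 camera calls.

## Working session

There is one attempt and no reset: what is moved stays moved. The work goes in short steps, Python scripts to look and compute and a tool call to move; the robot and the scene stay as the last step left them, time stands still between calls to the robot, and variables do not carry over. Pictures are saved under pics/ and viewed, at most 10 in all, crops included, and the job is handed in when it is done.

Besides the shell and the picture viewer there is one more tool, called after "Request:" as name([rows], argument=value, ...), one row to a line, values as JSON. drive_tool: Moves the arm, as the interface text tells. Its arguments: {"type":"object","properties":{"plan":{"type":"array","items":{"type":"object","properties":{"jaw":{"type":"number"},"offset":{"type":"array","items":{"type":"number","minimum":-1,"maximum":1}},"turn":{"type":"array","items":{"type":"number","minimum":-1,"maximum":1}}}}},"newtons":{"type":"number"}},"required":["plan"]}

```bash
mkdir -p pics
cat > h.py <<'E'
import numpy as np, cv2
from scipy.spatial.transform import Rotation as R
from bench import ctrl, optics, search_frame, spot_point
def pts(cam,names,save=None):
    im=optics.get_image(cam)
    if save: cv2.imwrite('pics/'+save,im['color'][:,:,::-1])
    o,r=np.array(im['origin']),np.array(im['rotation'])
    if r.shape!=(3,3): r=R.from_quat(r).as_matrix()
    out={}
    for n in names:
        out[n]=[(np.round(o+r@np.array(d['xyz']),4),round(d['conf'],2)) for d in spot_point(cam,n)[:2]]
        print(cam,n,*out[n])
    return im,out
E
python3 - <<'E'
from h import *
s=ctrl.observe();print(s)
N=['cavity','casting_web','casting','keeper_post','keeper_pivot','pan','balance','bottle','beaker','marker']
for c in ['scene','top','wrist']:
    im,_=pts(c,N,c+'0.png'); print(c,im['origin'],np.round(im['rotation'],3).tolist(),im['fx'])
a=[cv2.imread(f'pics/{c}0.png') for c in ['scene','top']]
cv2.imwrite('pics/both.png',cv2.resize(np.hstack(a),(800,300)))
E
```

```text
{'clock': 0.0, 'joint_pos': array([ 1.54417994,  0.50184332, -0.42679079,  1.55142602,  0.22078368,
        1.13831245, -0.21029867]), 'qd': array([ 2.30255825e-04,  3.14369339e-05,  8.54093163e-04, -1.66216486e-03,
       -1.12732652e-04,  1.92049860e-03,  6.18706084e-04]), 'joint_efforts': array([ 5.98009283e-04, -5.66595447e+01, -5.81586108e+00, -2.79113764e+01,
       -6.87422440e-02,  3.07918608e-02,  2.03190211e-04]), 'tool_pos': array([ 0.18551726, -0.62223872,  0.22569114]), 'tcp_rot': array([ 9.89515511e-01,  1.44423390e-01, -1.00453318e-04, -9.62969185e-04]), 'ft_force': array([-0.48011024, -0.32318207, -0.04682982]), 'moment': array([-0.03278348, -0.02186204,  0.02277436]), 'grasp_force': 0.0, 'width': 1.000184245848848}
scene cavity
scene casting_web (array([ 0.5606, -0.1438,  0.1107]), 0.77)
scene casting (array([ 0.586 , -0.1408,  0.0702]), 0.89)
scene keeper_post (array([ 0.5557, -0.2483,  0.1134]), 0.77)
scene keeper_pivot (array([ 0.5605, -0.204 ,  0.1094]), 0.91)
scene pan (array([ 0.4383, -0.3953,  0.0487]), 0.9)
scene balance (array([ 0.4256, -0.3786, -0.0011]), 0
[... 555 characters left out ...]
) (array([ 8.005e-01, -1.308e-01,  4.000e-04]), 0.37)
top pan (array([ 0.4321, -0.3924,  0.0478]), 0.82)
top balance (array([ 0.4284, -0.3784, -0.0025]), 0.64)
top bottle (array([ 0.737 , -0.146 ,  0.0014]), 0.67) (array([ 7.092e-01, -2.510e-01, -5.000e-04]), 0.58)
top beaker (array([ 0.7096, -0.2474,  0.0027]), 0.6)
top marker (array([ 0.8011, -0.1318,  0.0025]), 0.82)
top [ 0.43828233 -0.21383018  0.91256083] [-0.697, 0.71, -0.073, 0.061] 542.2068775155991
wrist cavity
wrist casting_web
wrist casting
wrist keeper_post
wrist keeper_pivot
wrist pan
wrist balance
wrist bottle
wrist beaker
wrist marker
wrist [ 0.26676404 -0.59979011  0.38424744] [0.791, -0.591, -0.094, 0.126] 409.6200368851674
```

View pics/both.png

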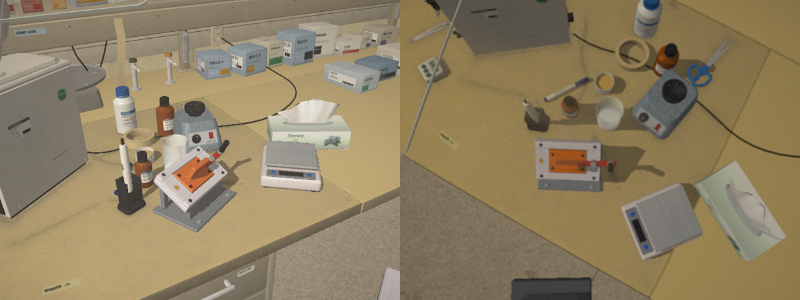

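View pics/top0.png

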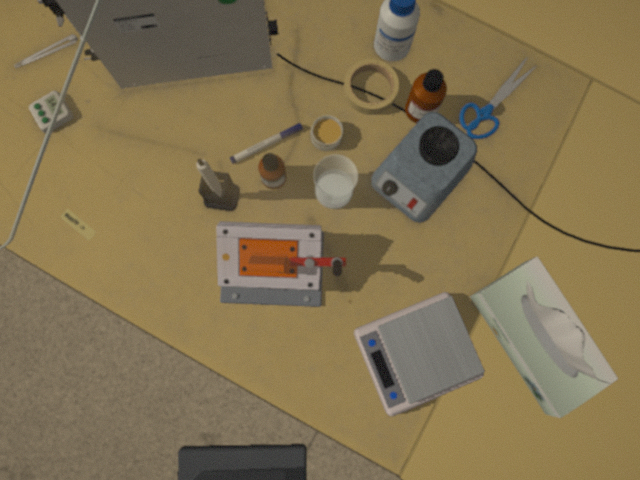

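The top view shows the mould at about (270,257), with its axes nearly along the world's. The orange plate spans (240–298, 240–277), the black post is at (337,266) and the balance at (420,352). Next I'll fit the mould pose from its face corners.

Run:
```python
import cv2,numpy as np
t=cv2.imread('pics/top0.png')[210:320,205:355]; s=cv2.imread('pics/scene0.png')[215:375,235:380]
t=cv2.resize(t,(400*1,293),interpolation=cv2.INTER_CUBIC)
t=cv2.resize(cv2.imread('pics/top0.png')[210:320,205:355],None,fx=4,fy=4,interpolation=cv2.INTER_CUBIC)
cv2.imwrite('pics/c1.png',t)
cv2.imwrite('pics/c2.png',cv2.resize(cv2.imread('pics/scene0.png')[215:375,230:390],None,fx=3.5,fy=3.5,interpolation=cv2.INTER_CUBIC))
```

```text
(no output)
```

View pics/c1.png

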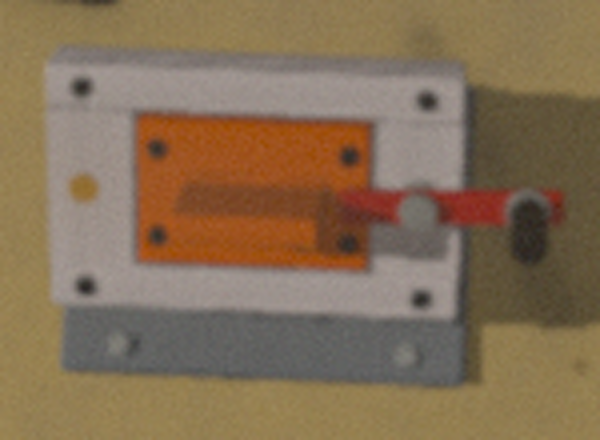

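View pics/c2.png

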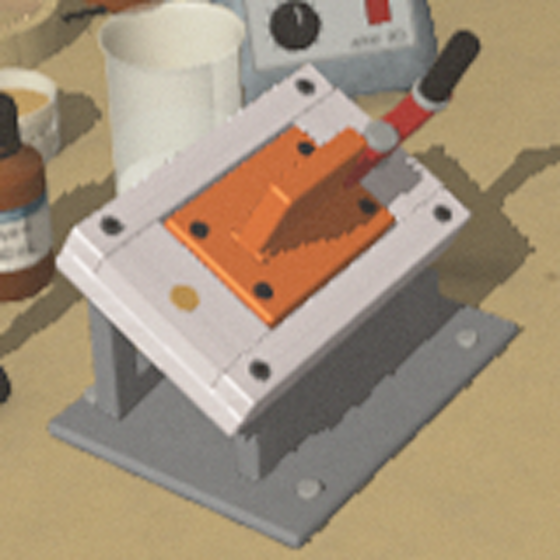

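```bash
cat > fit.py <<'E'
from h import *
from scipy.optimize import least_squares
C={c:optics.get_image(c) for c in('top','scene')}
def proj(c,P):
    im=C[c]; r=R.from_quat(im['rotation']).as_matrix()
    K=np.array([[im['fx'],0,im['cx']],[0,im['fy'],im['cy']],[0,0,1]])
    return cv2.projectPoints((np.atleast_2d(P)-im['origin'])@r,np.zeros(3),np.zeros(3),K,np.array(im['dist_coeffs']))[0][:,0]
L=np.array([[.03,.045,.002],[.03,-.045,.002],[-.03,-.045,.002],[-.03,.045,.002]])
T=np.array([[137,113],[374,123],[370,271],[135,262]])/4+[205,210]
S=np.array([[167,220],[297,127],[395,215],[272,326]])/3.5+[230,215]
def M(yaw): return (R.from_euler('z',yaw)*R.from_euler('y',-np.pi/6)).as_matrix()
f=lambda p:np.r_[(proj('top',p[:3]+L@M(p[3]).T)-T).ravel(),(proj('scene',p[:3]+L@M(p[3]).T)-S).ravel()]
a=least_squares(f,[.578,-.142,.085,0]);p=a.x
print('cav',p,'res',np.round(a.fun,1))
g=lambda t:np.r_[(proj('top',p[:3]+M(p[3])@[.042*np.sin(t[0]),-.064-.042*np.cos(t[0]),.049])-(np.array([529,243])/4+[205,210])).ravel(),(proj('scene',p[:3]+M(p[3])@[.042*np.sin(t[0]),-.064-.042*np.cos(t[0]),.049])-(np.array([465,43])/3.5+[230,215])).ravel()]
b=least_squares(g,[.05]);print('theta',b.x,b.fun)
for t in(b.x[0],1.6): print(t,p[:3]+M(p[3])@[.042*np.sin(t),-.064-.042*np.cos(t),.031])
print('web',p[:3]+M(p[3])@[0,0,.027],'axes',M(p[3]).tolist())
E
python3 fit.py
```

```text
cav [ 0.57883873 -0.14264971  0.08012386 -0.05805983] res [ 0.1  0.6 -0.6  0.4 -0.5 -0.4  1.  -0.5 -0.5  0.2 -0.4 -0.8  0.6  1.1
  0.1 -0.7]
theta [0.05047051] [ 0.02578804  0.3396177   0.03520997 -0.55041878]
0.05047050660659436 [ 0.55904896 -0.24762477  0.10803008]
1.6 [ 0.59601856 -0.20652786  0.12796169]
web [ 0.56536147 -0.14186634  0.10350655] axes [[0.8645661521440752, 0.058027218518991064, -0.49915750067262066], [-0.0502530453483971, 0.9983150013452414, 0.029013609259495532], [0.5, 1.734723475976807e-18, 0.8660254037844387]]
```

```bash
cat > go.py <<'E'
from h import *
c=np.array([.5785,-.1425,.085]); Mc=(R.from_euler('z',-.058)*R.from_euler('y',-np.pi/6)).as_matrix()
def cavpose(q,phi=0.):
    z=R.from_euler('z',phi).as_matrix()
    t=z@np.array([[0,1,0],[1,0,0],[0,0,-1.]])
    return c+Mc@np.array(q), R.from_matrix(Mc@t)
def post(t,out,r=.042): return [r*np.sin(t),-.064-r*np.cos(t),out]
def downpose(p,yaw):
    return np.array(p),R.from_euler('z',yaw)*R.from_matrix(np.diag([1,-1,-1.]))
def rows(*targets):
    s=ctrl.observe(); p,r=np.array(s['tool_pos']),R.from_quat(s['tcp_rot'])
    print('t',round(s['clock'],2),'p',np.round(p,4),'j',np.round(s['joint_pos'],2),'f',np.round(s['ft_force'],1),'w',round(s['width'],3),'gf',round(s['grasp_force'],1))
    for P,Q in targets: 
        v=(r.inv()*Q).as_rotvec()
        print('offset',np.round(r.inv().apply(P-p)/.4,3).tolist(),'turn',np.round(v/np.pi,3).tolist(),' |',np.round(np.linalg.norm(P-p),3),np.round(np.degrees(np.linalg.norm(v)),1),'world',np.round(P,3))
E
python3 -c "
from go import *
rows(cavpose(post(.05,.111),.05))"
```

```text
t 1.75 p [ 0.1858 -0.6229  0.2267] j [ 1.54  0.5  -0.43  1.55  0.22  1.14 -0.21] f [-1.1 -0.1  0.1] w 0.999 gf 0.0
offset [1.068, -0.667, 0.111] turn [-0.148, 0.099, -0.395]  | 0.506 78.1 world [ 0.519 -0.245  0.182]
```

Request:
drive_tool([
  {"jaw": -0.4, "offset": [0.6, -0.37, -0.08], "turn": [-0.08, 0.05, -0.2]},
  {"jaw": -0.4, "offset": [0.6, -0.37, -0.08], "turn": [-0.08, 0.05, -0.2]},
  {"jaw": -0.4, "offset": [0.6, -0.37, -0.08], "turn": [-0.08, 0.05, -0.2]},
  {"jaw": -0.4, "offset": [0.6, -0.37, -0.08], "turn": [-0.08, 0.05, -0.2]},
  {"jaw": -0.4, "offset": [0.6, -0.37, -0.08], "turn": [-0.08, 0.05, -0.2]},
])

```text
clock: 2.38
tool_pos: [0.3744, -0.4096, 0.259]
tcp_rot: [0.885, 0.442, 0.094, 0.111]
ft_force: [0.2, -1.8, 1.0]
width: 0.504
grasp_force: 0.0
```

```bash
python3 -c "
from go import *
rows(cavpose(post(.05,.111),.05))"
```

```text
t 2.38 p [ 0.3744 -0.4096  0.259 ] j [ 1.57  0.17 -0.77  1.98  0.    0.77  0.17] f [ 0.2 -1.8  1. ] w 0.504 gf 0.0
offset [0.531, -0.019, 0.233] turn [-0.069, 0.051, -0.193]  | 0.232 38.1 world [ 0.519 -0.245  0.182]
```

Request:
drive_tool([
  {"jaw": -0.4, "offset": [0.53, -0.02, 0.15], "turn": [-0.069, 0.051, -0.193]},
  {"jaw": -0.4, "offset": [0.53, -0.02, 0.2], "turn": [-0.069, 0.051, -0.193]},
  {"jaw": -0.4, "offset": [0.531, -0.019, 0.233], "turn": [-0.069, 0.051, -0.193]},
  {"jaw": -0.4, "offset": [0.531, -0.019, 0.233], "turn": [-0.069, 0.051, -0.193]},
  {"jaw": -0.4, "offset": [0.531, -0.019, 0.233], "turn": [-0.069, 0.051, -0.193]},
])

```text
clock: 3.0
tool_pos: [0.519, -0.2444, 0.1805]
tcp_rot: [0.686, 0.681, 0.173, 0.19]
ft_force: [0.5, -0.4, 0.5]
width: 0.299
grasp_force: 0.0
```

```bash
python3 -c "
from go import *
pts('wrist',['keeper_post','keeper_pivot','casting_web'],'w1.png')
print(c+Mc@post(.05,.031),c+Mc@[0,-.064,.031],c+Mc@[0,0,.027])
rows(cavpose(post(.05,.111),.05),cavpose(post(.05,.021),.05))"
```

```text
wrist keeper_post (array([ 0.5592, -0.2478,  0.1145]), 0.76) (array([ 0.7039, -0.251 ,  0.0014]), 0.39)
wrist keeper_pivot (array([ 0.5499, -0.2089,  0.1139]), 0.83)
wrist casting_web (array([ 0.5623, -0.1459,  0.1058]), 0.78)
[ 0.55869939 -0.24747624  0.11289635] [ 0.55931614 -0.20549389  0.11184679] [ 0.5650227  -0.14171744  0.10838269]
t 3.2 p [ 0.5185 -0.2499  0.1827] j [ 1.37  0.3  -0.92  2.19  0.03  0.29  0.49] f [-0.4  0.3  0.4] w 0.3 gf 0.0
offset [0.012, -0.0, 0.001] turn [-0.0, 0.001, -0.002]  | 0.005 0.4 world [ 0.519 -0.245  0.182]
offset [0.013, 0.0, 0.226] turn [-0.0, 0.001, -0.002]  | 0.091 0.4 world [ 0.564 -0.248  0.104]
```

View pics/w1.png

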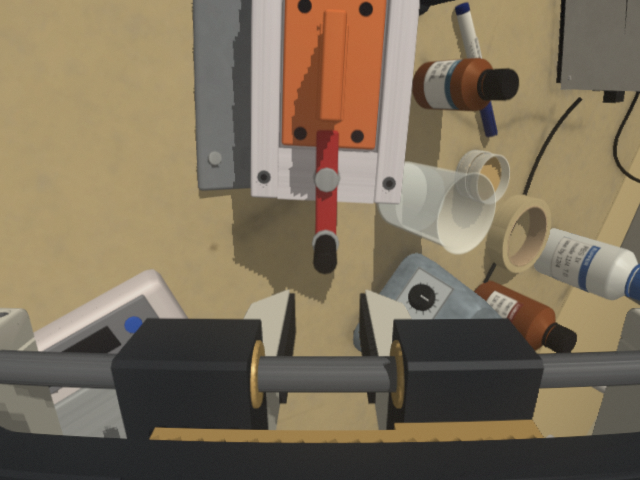

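The wrist picture shows the post at (325,252), midway between the fingers (290 to 365), as computed. I'm advancing over it now.

Request:
drive_tool([
  {"jaw": -0.4, "offset": [0.006, 0, 0.1], "turn": [0, 0, 0]},
  {"jaw": -0.4, "offset": [0.006, 0, 0.18], "turn": [0, 0, 0]},
  {"jaw": -0.4, "offset": [0.006, 0, 0.226], "turn": [0, 0, 0]},
  {"jaw": -0.4, "offset": [0.006, 0, 0.226], "turn": [0, 0, 0]},
])

```text
clock: 3.7
tool_pos: [0.5638, -0.2511, 0.1038]
tcp_rot: [0.688, 0.678, 0.172, 0.193]
ft_force: [0.0, 0.1, 0.2]
width: 0.301
grasp_force: 0.0
```

```bash
python3 -c "
from go import *
rows(*[cavpose(post(t,.021),t) for t in (.05,.23,.41,.59,.77,.95)])"
```

```text
t 3.7 p [ 0.5638 -0.2511  0.1038] j [ 1.19  0.53 -0.82  2.15  0.92  0.19 -0.36] f [0.  0.1 0.2] w 0.301 gf 0.0
offset [0.008, 0.0, -0.001] turn [-0.0, 0.001, -0.002]  | 0.003 0.4 world [ 0.564 -0.248  0.104]
offset [0.01, 0.019, -0.001] turn [-0.0, 0.001, -0.059]  | 0.009 10.7 world [ 0.57  -0.247  0.108]
offset [0.015, 0.037, -0.001] turn [-0.0, 0.001, -0.117]  | 0.016 21.0 world [ 0.577 -0.245  0.112]
offset [0.024, 0.054, -0.001] turn [-0.001, 0.001, -0.174]  | 0.024 31.3 world [ 0.582 -0.242  0.115]
offset [0.035, 0.069, -0.002] turn [-0.001, 0.001, -0.231]  | 0.031 41.6 world [ 0.588 -0.237  0.118]
offset [0.049, 0.082, -0.002] turn [-0.001, 0.001, -0.288]  | 0.038 51.9 world [ 0.592 -0.232  0.12 ]
```

```bash
cat >> go.py <<'E'
def tilt(PQ,a): return PQ[0],R.from_rotvec(a*Mc[:,1])*PQ[1]
E
python3 -c "
from go import *
rows(*[tilt(cavpose(post(t,.021),t),.12) for t in (.05,.15,.32,.49,.66)])"
```

```text
t 3.7 p [ 0.5638 -0.2511  0.1038] j [ 1.19  0.53 -0.82  2.15  0.92  0.19 -0.36] f [0.  0.1 0.2] w 0.301 gf 0.0
offset [0.008, 0.0, -0.001] turn [0.038, 0.003, -0.002]  | 0.003 6.9 world [ 0.564 -0.248  0.104]
offset [0.009, 0.011, -0.001] turn [0.038, 0.005, -0.034]  | 0.006 9.2 world [ 0.567 -0.248  0.106]
offset [0.012, 0.028, -0.001] turn [0.037, 0.008, -0.088]  | 0.012 17.3 world [ 0.573 -0.246  0.11 ]
offset [0.019, 0.045, -0.001] turn [0.037, 0.011, -0.142]  | 0.02 26.5 world [ 0.579 -0.244  0.113]
offset [0.028, 0.06, -0.002] turn [0.036, 0.015, -0.196]  | 0.027 36.0 world [ 0.585 -0.24   0.116]
```

Request:
drive_tool([
  {"jaw": -0.4, "offset": [0.006, 0, -0.001], "turn": [0.038, 0.003, -0.002]},
  {"jaw": -0.4, "offset": [0.009, 0.011, -0.001], "turn": [0.038, 0.005, -0.034]},
  {"jaw": -0.4, "offset": [0.012, 0.028, -0.001], "turn": [0.037, 0.008, -0.088]},
  {"jaw": -0.4, "offset": [0.019, 0.045, -0.001], "turn": [0.037, 0.011, -0.142]},
  {"jaw": -0.4, "offset": [0.028, 0.06, -0.002], "turn": [0.036, 0.015, -0.196]},
])

```text
clock: 4.32
tool_pos: [0.5828, -0.2403, 0.1158]
tcp_rot: [0.454, 0.868, 0.082, 0.181]
ft_force: [-1.5, -0.6, -1.3]
width: 0.301
grasp_force: 0.9
```

```bash
python3 -c "
from go import *
rows(*[tilt(cavpose(post(t,.021),t),.12) for t in (.66,.83,1.0,1.17,1.34,1.51)])"
```

```text
t 4.33 p [ 0.5828 -0.2403  0.1158] j [ 1.28  0.68 -1.09  2.02  0.99  0.55  0.21] f [-1.5 -0.6 -1.3] w 0.301 gf 0.9
offset [-0.002, 0.004, 0.001] turn [-0.001, -0.001, 0.001]  | 0.002 0.3 world [ 0.585 -0.24   0.116]
offset [-0.001, 0.021, -0.0] turn [-0.001, -0.001, -0.053]  | 0.009 9.5 world [ 0.589 -0.236  0.119]
offset [0.004, 0.039, -0.002] turn [-0.001, -0.001, -0.107]  | 0.016 19.2 world [ 0.594 -0.23   0.121]
offset [0.011, 0.055, -0.003] turn [-0.001, -0.001, -0.161]  | 0.022 29.0 world [ 0.597 -0.224  0.123]
offset [0.021, 0.07, -0.003] turn [-0.001, -0.001, -0.215]  | 0.029 38.7 world [ 0.599 -0.217  0.124]
offset [0.033, 0.083, -0.004] turn [-0.0, -0.001, -0.269]  | 0.036 48.4 world [ 0.6   -0.21   0.124]
```

The force of about 2 N shows the keeper moving.

Request:
drive_tool([
  {"jaw": -0.4, "offset": [-0.001, 0.021, 0], "turn": [0, 0, -0.053]},
  {"jaw": -0.4, "offset": [0.004, 0.039, -0.002], "turn": [0, 0, -0.107]},
  {"jaw": -0.4, "offset": [0.011, 0.055, -0.003], "turn": [0, 0, -0.161]},
  {"jaw": -0.4, "offset": [0.021, 0.07, -0.003], "turn": [0, 0, -0.215]},
  {"jaw": -0.4, "offset": [0.033, 0.083, -0.004], "turn": [0, 0, -0.269]},
])

```text
clock: 4.95
tool_pos: [0.601, -0.2114, 0.1246]
tcp_rot: [0.059, 0.978, -0.0, 0.199]
ft_force: [-0.5, -1.7, -0.5]
width: 0.3
grasp_force: 0.8
```

```bash
python3 -c "
from go import *
rows(*[tilt(cavpose(post(t,.021),1.51),.12) for t in (1.51,1.6,1.7)])"
```

```text
t 4.95 p [ 0.601  -0.2114  0.1246] j [ 1.29  0.77 -1.23  2.01  1.14  0.68  0.9 ] f [-0.5 -1.7 -0.5] w 0.3 gf 0.8
offset [0.002, 0.002, 0.001] turn [-0.0, -0.001, -0.0]  | 0.001 0.2 world [ 0.6   -0.21   0.124]
offset [0.002, 0.012, 0.0] turn [-0.0, -0.001, -0.0]  | 0.005 0.2 world [ 0.601 -0.207  0.124]
offset [0.004, 0.022, 0.001] turn [-0.0, -0.001, -0.0]  | 0.009 0.2 world [ 0.601 -0.202  0.124]
```

Request:
drive_tool([
  {"jaw": -0.4, "offset": [0.003, 0.012, 0], "turn": [0, 0, 0]},
  {"jaw": -0.4, "offset": [0.004, 0.02, 0], "turn": [0, 0, 0]},
  {"jaw": -0.4, "offset": [0.003, 0.008, 0], "turn": [0, 0, 0]},
  {"jaw": -0.3, "offset": [0.003, 0.008, -0.1], "turn": [0, 0, 0]},
  {"jaw": 0, "offset": [0.003, 0.008, -0.25], "turn": [0, 0, 0]},
])

```text
clock: 5.58
tool_pos: [0.5609, -0.202, 0.2159]
tcp_rot: [0.059, 0.978, 0.003, 0.198]
ft_force: [-0.0, -0.7, 0.6]
width: 0.412
grasp_force: 0.0
```

```bash
python3 -c "
from go import *
pts('top',['keeper_post','casting_web'],'t2.png')
print(c+Mc@post(1.5,.031))
rows(cavpose([0,0,.1]),cavpose([0,0,.008]))
t=cv2.resize(cv2.imread('pics/t2.png')[190:320,205:355],None,fx=4,fy=4);cv2.imwrite('pics/t2c.png',t)"
```

```text
top keeper_post (array([ 0.5979, -0.2077,  0.1338]), 0.59)
top casting_web (array([ 0.5647, -0.144 ,  0.1093]), 0.63)
[ 0.59536487 -0.21056303  0.13279418]
t 5.72 p [ 0.5624 -0.2038  0.2186] j [ 1.51  0.66 -1.48  2.02  0.92  0.79  1.05] f [-0.5  0.3 -0.8] w 0.491 gf 0.0
offset [0.142, 0.146, 0.071] turn [-0.03, -0.029, 0.479]  | 0.086 86.5 world [ 0.529 -0.14   0.172]
offset [0.115, 0.148, 0.3] turn [-0.03, -0.029, 0.479]  | 0.141 86.5 world [ 0.575 -0.142  0.092]
```

View pics/t2c.png

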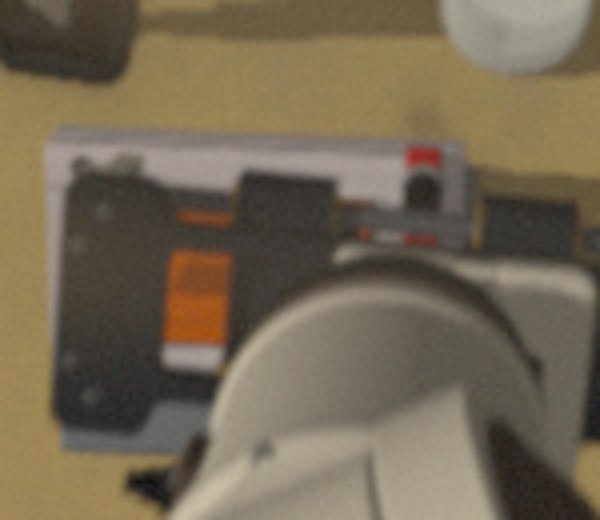

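The keeper now stands along the slope, with the red bar vertical at crop column 422, so it is open at about 1.5 rad. Next I'm turning over to the casting.

Request:
drive_tool([
  {"jaw": 0, "offset": [0.14, 0.145, 0.0], "turn": [-0.01, -0.01, 0.25]},
  {"jaw": 0, "offset": [0.14, 0.145, 0.0], "turn": [-0.01, -0.01, 0.25]},
  {"jaw": 0.1, "offset": [0.14, 0.145, 0.0], "turn": [-0.01, -0.01, 0.25]},
  {"jaw": 0.1, "offset": [0.14, 0.145, 0.0], "turn": [-0.01, -0.01, 0.25]},
  {"jaw": 0.1, "offset": [0.14, 0.145, 0.0], "turn": [-0.01, -0.01, 0.25]},
])

```text
clock: 6.35
tool_pos: [0.5169, -0.1385, 0.1953]
tcp_rot: [0.426, 0.878, 0.092, 0.199]
ft_force: [0.2, 0.0, -0.1]
width: 0.548
grasp_force: 0.0
```

```bash
python3 -c "
from go import *
rows(cavpose([0,0,.1]),cavpose([0,0,.008]))"
```

```text
t 6.35 p [ 0.5169 -0.1385  0.1953] j [ 1.53  0.4  -1.42  2.22  0.7   0.5   0.32] f [ 0.2  0.  -0.1] w 0.548 gf 0.0
offset [-0.002, -0.001, 0.066] turn [-0.023, -0.015, 0.229]  | 0.026 41.5 world [ 0.529 -0.14   0.172]
offset [-0.018, 0.011, 0.295] turn [-0.023, -0.015, 0.229]  | 0.118 41.5 world [ 0.575 -0.142  0.092]
```

Request:
drive_tool([
  {"jaw": 0.1, "offset": [-0.005, 0.002, 0.09], "turn": [-0.005, -0.003, 0.05]},
  {"jaw": 0.1, "offset": [-0.006, 0.003, 0.12], "turn": [-0.01, -0.007, 0.11]},
  {"jaw": 0.1, "offset": [-0.007, 0.003, 0.12], "turn": [-0.016, -0.01, 0.17]},
  {"jaw": 0.1, "offset": [-0.007, 0.003, 0.12], "turn": [-0.023, -0.015, 0.229]},
  {"jaw": 0.1, "offset": [-0.007, 0.003, 0.12], "turn": [-0.023, -0.015, 0.229]},
])

```text
clock: 6.98
tool_pos: [0.54, -0.1396, 0.1531]
tcp_rot: [0.701, 0.665, 0.177, 0.189]
ft_force: [-0.1, -0.6, 0.6]
width: 0.548
grasp_force: 0.0
```

```bash
python3 -c "
from go import *
pts('wrist',['casting_web','casting','keeper_post'],'w3.png')
print(c+Mc@[0,0,.027],c+Mc@[0,0,-.012])
rows(cavpose([0,0,.075]),cavpose([0,0,.009]))"
```

```text
wrist casting_web (array([ 0.5666, -0.144 ,  0.1086]), 0.65)
wrist casting (array([ 0.5802, -0.1429,  0.0744]), 0.87)
wrist keeper_post
[ 0.5650227  -0.14171744  0.10838269] [ 0.58448991 -0.1428478   0.0746077 ]
t 7.17 p [ 0.5409 -0.1401  0.1537] j [ 1.09  0.3  -0.9   2.28  0.72  0.2  -0.45] f [-0.   0.1 -0.2] w 0.549 gf 0.0
offset [-0.001, -0.004, 0.008] turn [0.0, -0.0, 0.001]  | 0.004 0.3 world [ 0.541 -0.14   0.15 ]
offset [-0.001, -0.004, 0.173] turn [0.0, -0.0, 0.001]  | 0.069 0.3 world [ 0.574 -0.142  0.093]
```

View pics/w3.png

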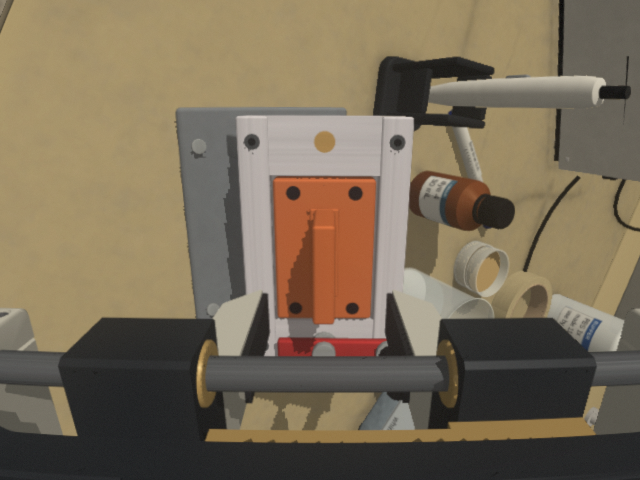

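The web is centred between the fingers (column 324 against 327), and the keeper bar is clear at row 347. I'm moving in.

Request:
drive_tool([
  {"jaw": 0.1, "offset": [-0.001, -0.003, 0.07], "turn": [0, 0, 0.001]},
  {"jaw": 0.1, "offset": [-0.001, -0.003, 0.12], "turn": [0, 0, 0.001]},
  {"jaw": 0.1, "offset": [-0.001, -0.003, 0.16], "turn": [0, 0, 0.001]},
  {"jaw": 0.1, "offset": [-0.001, -0.003, 0.17], "turn": [0, 0, 0.001]},
  {"jaw": 0.1, "offset": [-0.001, -0.003, 0.17], "turn": [0, 0, 0.001]},
], newtons=20)

```text
clock: 7.8
tool_pos: [0.5736, -0.1424, 0.0944]
tcp_rot: [0.703, 0.662, 0.178, 0.189]
ft_force: [0.3, 0.3, 0.1]
width: 0.549
grasp_force: 0.0
```

```bash
python3 -c "
from go import *
rows(cavpose([0,0,.009]))"
```

```text
t 7.8 p [ 0.5736 -0.1424  0.0944] j [ 0.91  0.48 -0.76  2.24  1.52  0.2  -1.22] f [0.3 0.3 0.1] w 0.549 gf 0.0
offset [0.001, -0.001, 0.004] turn [0.0, 0.0, -0.001]  | 0.002 0.1 world [ 0.574 -0.142  0.093]
```

In place, so I'm closing the gripper.

Request:
drive_tool([
  {"jaw": -1, "offset": [0, 0, 0], "turn": [0, 0, 0]},
  {"jaw": -1, "offset": [0, 0, 0], "turn": [0, 0, 0]},
  {"jaw": -1, "offset": [0, 0, 0], "turn": [0, 0, 0]},
  {"jaw": -1, "offset": [0, 0, 0], "turn": [0, 0, 0]},
  {"jaw": -1, "offset": [0, 0, 0], "turn": [0, 0, 0]},
], newtons=20)

```text
clock: 8.43
tool_pos: [0.5731, -0.1428, 0.0943]
tcp_rot: [0.703, 0.662, 0.178, 0.189]
ft_force: [-3.8, -0.2, 3.8]
width: 0.136
grasp_force: 20.0
```

Request:
drive_tool([
  {"jaw": -1, "offset": [0, 0, 0], "turn": [0, 0, 0]},
  {"jaw": -1, "offset": [0, 0, 0], "turn": [0, 0, 0]},
], newtons=20)

```text
clock: 8.68
tool_pos: [0.5731, -0.1428, 0.0942]
tcp_rot: [0.703, 0.662, 0.178, 0.189]
ft_force: [-5.6, 0.2, 4.9]
width: 0.131
grasp_force: 20.0
```

Request:
drive_tool([
  {"jaw": -1, "offset": [0, 0, -0.01], "turn": [0, 0, 0]},
  {"jaw": -1, "offset": [0, 0, -0.03], "turn": [0, 0, 0]},
  {"jaw": -1, "offset": [0, 0, -0.055], "turn": [0, 0, 0]},
  {"jaw": -1, "offset": [0, 0, -0.085], "turn": [0, 0, 0]},
  {"jaw": -1, "offset": [0, 0, -0.09], "turn": [0, 0, 0]},
], newtons=30)

```text
clock: 9.3
tool_pos: [0.5555, -0.1417, 0.126]
tcp_rot: [0.703, 0.662, 0.178, 0.189]
ft_force: [-0.6, -0.1, -2.2]
width: 0.128
grasp_force: 30.0
```

```bash
python3 -c "
from go import *
s=ctrl.observe();print(Mc.T@(s['tool_pos']-c))
pts('wrist',['casting'],'w4.png'); pts('scene',['casting','pan'])
print(c+Mc@[0,0,.024])
rows(cavpose([0,0,.11]),downpose([.437,-.394,.16],np.pi/2-.4))
q=downpose([0,0,0],1.2)[1].as_matrix();print(q)"
```

```text
[ 0.00059743 -0.00053398  0.0469763 ]
wrist casting (array([ 0.5617, -0.1418,  0.1049]), 0.67) (array([ 0.7963, -0.1318, -0.0048]), 0.35)
scene casting (array([ 0.5704, -0.1401,  0.1048]), 0.91)
scene pan (array([ 0.4369, -0.3924,  0.0525]), 0.85)
[ 0.56652018 -0.14180439  0.10578461]
t 9.55 p [ 0.5556 -0.1415  0.1252] j [ 1.06  0.41 -0.9   2.26  1.21  0.22 -0.92] f [-0.2 -0.7 -1.9] w 0.127 gf 30.0
offset [0.001, -0.0, -0.159] turn [0.0, 0.0, -0.001]  | 0.064 0.2 world [ 0.524 -0.139  0.18 ]
offset [-0.648, -0.179, -0.205] turn [0.165, -0.029, 0.106]  | 0.281 35.7 world [ 0.437 -0.394  0.16 ]
[[ 0.36235775  0.93203909  0.        ]
 [ 0.93203909 -0.36235775  0.        ]
 [ 0.          0.         -1.        ]]
```

The casting is out by about 25 mm and on the axis, which the measurements confirm. I'm carrying on to the pan.

Request:
drive_tool([
  {"jaw": -1, "offset": [0, 0, -0.08], "turn": [0, 0, 0]},
  {"jaw": -1, "offset": [0, 0, -0.16], "turn": [0.02, 0, 0]},
  {"jaw": -1, "offset": [-0.05, -0.04, -0.23], "turn": [0.06, -0.01, 0.03]},
  {"jaw": -1, "offset": [-0.12, -0.08, -0.27], "turn": [0.1, -0.02, 0.06]},
  {"jaw": -1, "offset": [-0.22, -0.12, -0.28], "turn": [0.14, -0.025, 0.09]},
], newtons=30)

```text
clock: 10.18
tool_pos: [0.453, -0.2239, 0.1996]
tcp_rot: [0.82, 0.572, 0.026, 0.03]
ft_force: [1.4, -0.8, -2.3]
width: 0.128
grasp_force: 30.0
```

```bash
python3 -c "
from go import *
rows(downpose([.436,-.393,.16],np.pi/2-.4),downpose([.436,-.393,.085],np.pi/2-.4))"
```

```text
t 10.18 p [ 0.453  -0.2239  0.1996] j [ 1.45  0.49 -1.28  1.99  0.57  1.   -0.45] f [ 1.4 -0.8 -2.3] w 0.128 gf 30.0
offset [-0.412, 0.098, 0.104] turn [0.025, -0.003, 0.015]  | 0.174 5.3 world [ 0.436 -0.393  0.16 ]
offset [-0.414, 0.083, 0.291] turn [0.025, -0.003, 0.015]  | 0.205 5.3 world [ 0.436 -0.393  0.085]
```

Request:
drive_tool([
  {"jaw": -1, "offset": [-0.12, 0.03, 0.02], "turn": [0.025, -0.003, 0.015]},
  {"jaw": -1, "offset": [-0.25, 0.06, 0.05], "turn": [0.025, -0.003, 0.015]},
  {"jaw": -1, "offset": [-0.36, 0.085, 0.09], "turn": [0.025, -0.003, 0.015]},
  {"jaw": -1, "offset": [-0.412, 0.098, 0.104], "turn": [0.025, -0.003, 0.015]},
  {"jaw": -1, "offset": [-0.412, 0.098, 0.104], "turn": [0.025, -0.003, 0.015]},
], newtons=30)

```text
clock: 10.8
tool_pos: [0.4357, -0.3933, 0.1575]
tcp_rot: [0.834, 0.552, 0.002, -0.0]
ft_force: [-0.5, 0.7, -1.7]
width: 0.13
grasp_force: 30.0
```

```bash
python3 -c "
from go import *
pts('scene',['casting','pan'],'s5.png');pts('top',['casting','pan'],'t5.png')
rows(downpose([.436,-.393,.085],np.pi/2-.4),downpose([.436,-.393,.076],np.pi/2-.4))
cv2.imwrite('pics/s5c.png',cv2.resize(cv2.imread('pics/s5.png')[160:340,360:540],None,fx=3,fy=3))"
```

```text
scene casting
scene pan (array([ 0.4373, -0.3948,  0.0539]), 0.72)
top casting (array([ 0.4375, -0.3887,  0.1357]), 0.58)
top pan
t 11.1 p [ 0.4369 -0.391   0.1591] j [ 1.46  0.7  -1.1   1.76  0.69  1.12 -0.26] f [-0.3  0.8 -1.6] w 0.129 gf 30.0
offset [-0.006, -0.001, 0.185] turn [0.001, -0.001, 0.001]  | 0.074 0.3 world [ 0.436 -0.393  0.085]
offset [-0.006, -0.001, 0.208] turn [0.001, -0.001, 0.001]  | 0.083 0.3 world [ 0.436 -0.393  0.076]
```

View pics/s5c.png

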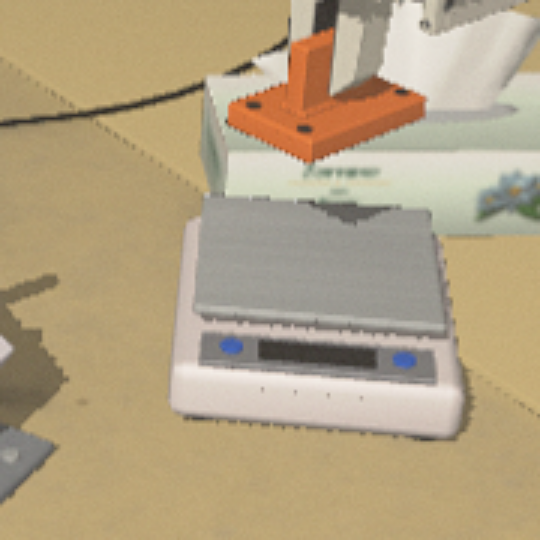

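The casting hangs level above the pan, with its underside about 22 mm below the TCP. I'm lowering slowly.

Request:
drive_tool([
  {"jaw": -1, "offset": [-0.003, 0, 0.06], "turn": [0, 0, 0]},
  {"jaw": -1, "offset": [-0.004, 0, 0.11], "turn": [0, 0, 0]},
  {"jaw": -1, "offset": [-0.004, 0, 0.15], "turn": [0, 0, 0]},
  {"jaw": -1, "offset": [-0.004, 0, 0.175], "turn": [0, 0, 0]},
  {"jaw": -1, "offset": [-0.004, 0, 0.187], "turn": [0, 0, 0]},
])

```text
clock: 11.72
tool_pos: [0.4356, -0.3935, 0.0827]
tcp_rot: [0.833, 0.553, 0.002, -0.0]
ft_force: [0.2, 0.4, -2.1]
width: 0.128
grasp_force: 30.0
```

Request:
drive_tool([
  {"jaw": -1, "offset": [0, 0, 0.006], "turn": [0, 0, 0]},
  {"jaw": -1, "offset": [0, 0, 0.012], "turn": [0, 0, 0]},
  {"jaw": -1, "offset": [0, 0, 0.015], "turn": [0, 0, 0]},
  {"jaw": -1, "offset": [0, 0, 0.015], "turn": [0, 0, 0]},
])

```text
clock: 12.22
tool_pos: [0.4357, -0.394, 0.0777]
tcp_rot: [0.833, 0.553, 0.002, 0.0]
ft_force: [-0.6, 0.9, -1.7]
width: 0.131
grasp_force: 30.0
```

Request:
drive_tool([
  {"jaw": -1, "offset": [0, 0, 0.003], "turn": [0, 0, 0]},
  {"jaw": -1, "offset": [0, 0, 0.005], "turn": [0, 0, 0]},
  {"jaw": -1, "offset": [0, 0, 0.005], "turn": [0, 0, 0]},
])

```text
clock: 12.6
tool_pos: [0.4359, -0.394, 0.076]
tcp_rot: [0.833, 0.553, 0.002, 0.0]
ft_force: [-0.8, 0.7, 3.3]
width: 0.128
grasp_force: 30.0
```

Contact: the vertical force went from -1.7 to +3.3 N. I'm releasing.

Request:
drive_tool([
  {"jaw": -1, "offset": [0, 0, 0], "turn": [0, 0, 0]},
  {"jaw": -0.6, "offset": [0, 0, 0], "turn": [0, 0, 0]},
  {"jaw": -0.4, "offset": [0, 0, 0], "turn": [0, 0, 0]},
  {"jaw": 0, "offset": [0, 0, 0], "turn": [0, 0, 0]},
  {"jaw": 0, "offset": [0, 0, 0], "turn": [0, 0, 0]},
], newtons=5)

```text
clock: 13.22
tool_pos: [0.4357, -0.3939, 0.0755]
tcp_rot: [0.833, 0.553, 0.002, 0.0]
ft_force: [0.5, -0.3, 0.1]
width: 0.462
grasp_force: 0.0
```

Request:
drive_tool([
  {"jaw": 0, "offset": [0, 0, -0.03], "turn": [0, 0, 0]},
  {"jaw": 0, "offset": [0, 0, -0.1], "turn": [0, 0, 0]},
  {"jaw": 0, "offset": [0, 0, -0.2], "turn": [0, 0, 0]},
  {"jaw": 0, "offset": [0, 0, -0.3], "turn": [0, 0, 0]},
  {"jaw": 0, "offset": [0, 0, -0.3], "turn": [0, 0, 0]},
])

```text
clock: 13.85
tool_pos: [0.4377, -0.3949, 0.1998]
tcp_rot: [0.833, 0.553, 0.002, 0.003]
ft_force: [0.2, -0.5, -0.5]
width: 0.499
grasp_force: 0.0
```

```bash
python3 -c "
from go import *
pts('scene',['casting','pan','keeper_post'],'s6.png')
print(c+Mc@post(1.5,.031));rows()"
```

```text
scene casting
scene pan (array([ 0.4351, -0.3949,  0.054 ]), 0.97)
scene keeper_post (array([ 0.593 , -0.2067,  0.1338]), 0.9)
[ 0.59536487 -0.21056303  0.13279418]
t 14.05 p [ 0.4346 -0.3939  0.1948] j [ 1.49  0.66 -1.13  1.73  0.64  1.18 -0.22] f [0.2 0.6 0.1] w 0.498 gf 0.0
```

View pics/s6.png

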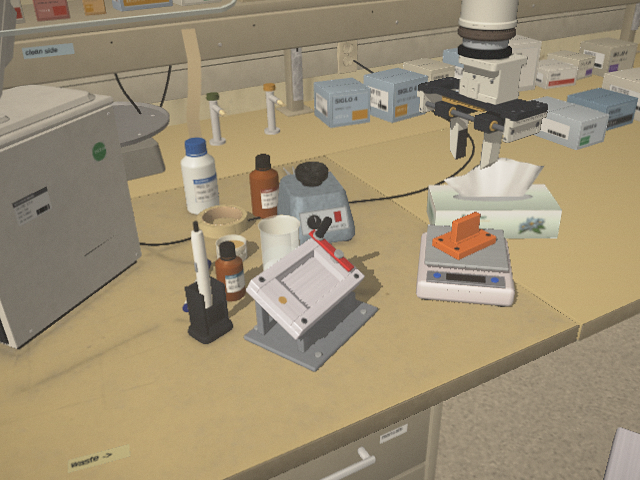

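The casting lies flat in the middle of the pan at (465,240). The keeper is swung up the slope at (330,245), the gripper is clear and the other items are undisturbed.

```bash
python3 -c "
from bench import ctrl
print(ctrl.sign_off())"
```

```text
the job is handed in; nothing more can be done
None
```

The job is handed in (no verdict was returned): the keeper stands open at about 1.5 rad, the casting was drawn straight out and rests flat and released in the middle of the pan, and the bottle, beaker and marker were left alone.

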